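Put the tray of washed grinding balls on the drying turntable

ROBOT

A 7-joint arm with a two-finger parallel gripper is mounted at the origin on a cart in front of the work surface, level with it; the furniture and walls round the work are solid. World frame = base frame: x ahead of the robot, y to its left, z up, the work surface at z = 0. Lengths are in m, angles in rad, forces in N, time in s.
With the tool pointing down it reaches from about 0.425 to 0.925 m from the base axis. Payload 6.8 kg.
Tool frame: the origin (TCP) lies on the front face of the gripper's body, between the roots of the fingers; the fingertips stand 73 mm ahead of it and the grasp point (between the pads) lies 54 mm ahead of it (env.nose_length is the distance from the TCP to the fingertips, in m); z points along the fingers, y is the direction in which the jaws open and shut (so a half turn about z gives the same grasp; the last joint's range is limited). The gripper opens to 85 mm and grips with 20 to 120 N. Pads are 22 mm wide; open, the fingers measure 114 mm over their backs; the gripper's body (76 mm by 85 mm) begins 54 mm behind the grasp point. The pads swing forward as they close: fully open they stand 13 mm farther back than shut.
Start: joints at [-1.355, 0.477, 0.022, 1.555, -0.011, 1.109, -0.083], TCP at [0.215, 0.64, 0.304] pointing down, gripper open.
Joint ranges: [-2.96, 2.96], [-0.34, 2.1], [-1.41, 1.46], [0.24, 2.44], [-1.37, 4.51], [0.17, 1.92], [-2.96, 2.96]. Speed limits (rad/s): [2.39, 2.39, 3.14, 3.14, 3.14, 3.14, 3.14].

INTERFACE

Orientations are given as a unit quaternion [w, x, y, z].
In Python, from cell import env, kin, camera, calibration, job gives the robot as it stands. The module is installed in compiled form; this text tells all that it offers. Calls block until the motion is done:
- env.reach(position, orientation): joint-space move of the TCP to a pose.
- env.movel(position, velocity=0.15, rot=None, stop_force=None): straight line of the TCP; rot=None keeps the orientation; velocity is the mean speed in m/s. With stop_force (N) it stops when the force on the tool has changed by that much, and returns True; else False.
- env.goto_joints(angles): joint-space move.
- env.grip(opening, f_grip=None): finger opening in m; f_grip is the grip in N (None keeps the last); returns when the fingers have stopped.
- env.dwell(seconds).
- kin.inverse_kinematics(position, orientation): joint angles nearest the present ones, or None.
- env.get_state(): the state.
- camera(name): name is "scene" or "top"; returns (picture, depth): 400x640x3 uint8, blue, green, red; 400x640 float32, m along the optical axis (not along the pixel's ray), 0 where there is no reading.
- calibration(name): a dict with "fx", "fy", "cx", "cy" (pixels), "rvec" (rotation vector, rad) and "tvec" (3), from world to camera coordinates, as OpenCV has them. Camera axes: x right, y down, z forward; pixel columns grow to the right and rows downward; lengths in m; the calibration is good to about 2 mm. A picture is of the moment at which its call begins. calibration takes no time and is no camera call.
A pose or a line that the arm cannot do raises env.PlanningError and nothing moves.
- job.job_done(): hands the job in, once; it reports no verdict.
The state is a dict: "time": time; "qpos": joint angles; "joint_velocities": joint speeds; "joint_torque": joint torques, N m; "tcp_pos": TCP position; "orientation": TCP orientation; "force": force on the tool from outside, world axes, zero at the start; "torque": the same for the moment, N m; "opening": finger opening in m.
Only numpy, scipy, OpenCV 4.12 (cv2) and the standard library are available. Lean on these libraries where they do the work, as an engineer would, in place of code of your own. Each camera call takes 0.05 s, during which the arm holds its last target.

TASK

Carry the round open tray of loose steel grinding balls to the drying turntable, keeping it level so that no ball falls out. Gently lower it over the spindle and turn it, without forcing, until the drive pin finds one of the slots under the tray and the tray sits fully home, flat on the drive plate, then let go. Leave the timer, the beaker and the vial where they stand.

Things in the scene. Friction and masses are not known exactly. Their poses are not given: they have to be found in the camera images.
- tray: Round open aluminium tray with a white floor, 150 mm across, about 0.4 kg. Origin: centre of its underside; z up. The floor that the balls lie on is 15 mm above the origin; the rim, 3 mm thick, rises only 6 mm above the floor (top at 21 mm). A round boss, 32 mm across, stands in the middle up to 49 mm and carries the grip bar.
- tray_grip (a point): Centre of the blue grip bar on the tray's boss, 62 mm above the tray's origin. The bar is 44 mm long along the tray's x, 28 mm wide along its y and 27 mm high, with flat upright sides: grip it across y.
- tray_bore (a point): Mouth of the bore in the tray's underside, at the tray's origin. The bore is 17 mm across, closed at 49 mm, with a countersink 26 mm wide and 6 mm deep. Round it the underside has five radial slots, 11 mm wide and 12 mm deep, out to 44 mm radius, at 0, 72, 144, 216 and 288 degrees from the tray's x axis; between them it is flat.
- turntable: Fixed grey box of the drying turntable, 150 x 150 x 62 mm high, with a black panel with knob on its front. Origin: centre of its underside. On it, at a height of 64 to 74 mm, is a round dark drive plate 124 mm across, held by a stiff gear motor (0.8 N m friction): it does not turn under a light touch.
- spindle_foot (a point): Point on the spindle axis in the drive plate's upper face, 74 mm above the worktop; the tray's origin is here when fully home. The steel spindle, 14 mm across, rises 40 mm, the last 10 mm a cone down to 4 mm. A brass drive pin, 8 mm across, 9 mm high with a 1 mm chamfer, stands 32 mm from the axis, its direction different every time and not the turntable's yaw; a tray riding on it sits 9 mm high.
- timer: White flat bench timer, 58 x 70 x 18 mm, lying between tray and turntable; origin at the centre of its underside; bystander
- beaker: Empty glass beaker, 59 mm across, 70 mm high; origin at the centre of its underside; bystander
- vial: Capped sample vial, 29 mm across, 61 mm high, yellow cap, standing; origin at the centre of its underside; bystander
- ball0_center (a point): Centre of a loose steel ball, 16 mm across, 17 g, lying in the tray at the start, free to roll
- ball1_center (a point): Centre of a loose steel ball, 16 mm across, 17 g, lying in the tray at the start, free to roll
- ball2_center (a point): Centre of a loose steel ball, 16 mm across, 17 g, lying in the tray at the start, free to roll
- ball3_center (a point): Centre of a loose steel ball, 16 mm across, 17 g, lying in the tray at the start, free to roll
- ball4_center (a point): Centre of a loose steel ball, 16 mm across, 17 g, lying in the tray at the start, free to roll

How it is judged:
By the outcome, as a careful person would: the job done as asked, in the order asked, and still so for the second after the job is handed in, with the robot touching nothing.
It also fails if it takes over 67 s, if anything falls off the work surface, if the arm or the gripper's body presses on something with over 40 N, if the wrist force passes 120 N, or if a joint passes its speed limit or range.

## Working session

There is one attempt and no reset: what is moved stays moved. The work goes in short steps, each a Python script; the robot and the scene stay as the last script left them, time stands still between calls to the robot, and variables do not carry over. Pictures are saved under pics/ and viewed, and the job is handed in when it is done.

```bash
mkdir -p pics; ls
python3 - <<'E'
from cell import env, kin, camera, calibration, job
import cv2, numpy as np
for n in ("scene","top"):
    p,d=camera(n); cv2.imwrite(f"pics/{n}0.png",p); np.savez(f"{n}0.npz",p=p,d=d)
    c=calibration(n); R=cv2.Rodrigues(np.array(c["rvec"],float))[0]
    print(n,{k:np.round(v,4) for k,v in c.items()},"campos",-R.T@np.array(c["tvec"]).ravel())
s=env.get_state(); print(s)
E
```

```text
pics
scene {'fx': np.float64(489.9499), 'fy': np.float64(489.9499), 'cx': np.float64(322.1747), 'cy': np.float64(205.0364), 'rvec': array([ 2.0783, -0.7483,  0.409 ]), 'tvec': array([-0.4704,  0.2522,  0.8527])} campos [-0.00439763 -0.72178967  0.70074513]
top {'fx': np.float64(375.1073), 'fy': np.float64(375.1073), 'cx': np.float64(317.9666), 'cy': np.float64(196.3382), 'rvec': array([ 2.2075, -2.1889,  0.0819]), 'tvec': array([-0.0355,  0.5699,  0.8811])} campos [ 0.51652103 -0.0176241   0.91395497]
{'time': 0.1, 'qpos': array([-1.35508664,  0.4777261 ,  0.02237491,  1.55636002, -0.01152457,
        1.10930488, -0.08310344]), 'joint_velocities': array([ 0.00168666, -0.00230604,  0.00022019, -0.00248412,  0.00093505,
       -0.00056442,  0.00111603]), 'joint_torque': array([ 4.43214740e-03, -5.97757065e+01,  1.61359202e+00, -2.81954741e+01,
        1.28067448e-02,  5.03519084e-03, -1.74154928e-05]), 'tcp_pos': array([0.21465373, 0.63951697, 0.30301451]), 'orientation': array([-7.76522621e-05,  1.61209777e-01,  9.86919810e-01, -8.31331992e-04]), 'force': array([-0.33145356, -0.38424338, -0.13664716]), 'torque': array([0.02169669, 0.02814834, 0.01933158]), 'opening': 0.08551460843920788}
```

View pics/scene0.png

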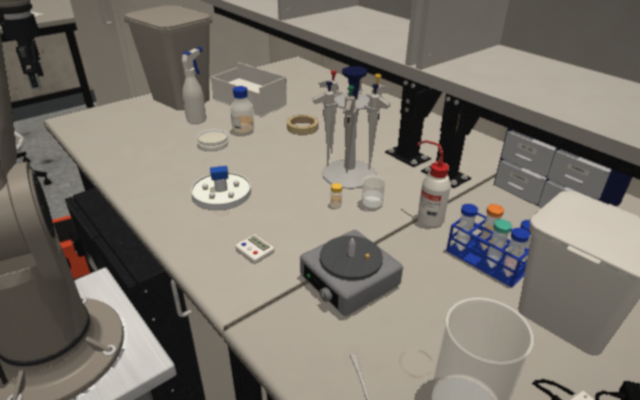

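View pics/top0.png

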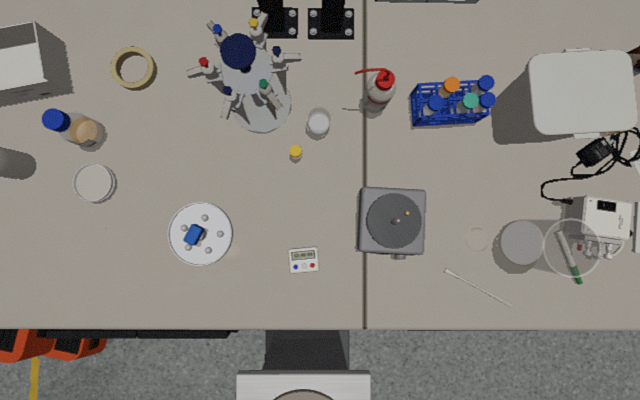

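The tray is at about (200,234) in the top view and its grip bar at (194,235). The turntable is at (393,220) with the pin at (408,213), and the timer is at (304,260) between them. I'll zoom in and measure.

```bash
cat > h.py <<'E'
import cv2, numpy as np
from cell import calibration
def cal(n):
    c=calibration(n); R=cv2.Rodrigues(np.array(c["rvec"],float))[0]; t=np.array(c["tvec"],float).ravel()
    K=np.array([[c["fx"],0,c["cx"]],[0,c["fy"],c["cy"]],[0,0,1]],float); return K,R,t
def pix2w(n,uv,z):
    K,R,t=cal(n); uv=np.atleast_2d(np.array(uv,float))
    r=(R.T@np.linalg.inv(K)@np.c_[uv,np.ones(len(uv))].T).T; o=-R.T@t
    return o+r*((z-o[2])/r[:,2])[:,None]
def cloud(n,d):
    K,R,t=cal(n); v,u=np.mgrid[0:d.shape[0],0:d.shape[1]]
    P=np.stack([(u-K[0,2])/K[0,0]*d,(v-K[1,2])/K[1,1]*d,d],-1)
    return (P-t)@R
def w2pix(n,P):
    K,R,t=cal(n); return cv2.projectPoints(np.atleast_2d(np.array(P,float)),R,t,K,None)[0].reshape(-1,2)
E
python3 - <<'E'
from h import *
T=np.load("top0.npz"); S=np.load("scene0.npz"); p,d=T["p"],T["d"]
a=cv2.resize(p[190:280,155:245],(400,400),interpolation=cv2.INTER_CUBIC)
b=cv2.resize(p[175:265,347:437],(400,400),interpolation=cv2.INTER_CUBIC)
cv2.imwrite("pics/z1.png",np.hstack([a,b]))
s=S["p"]; cv2.imwrite("pics/z2.png",np.hstack([cv2.resize(s[150:220,180:260],(400,350),interpolation=cv2.INTER_CUBIC),cv2.resize(s[225:315,300:403],(400,350),interpolation=cv2.INTER_CUBIC)]))
C=cloud("top",d); Z=C[...,2]
for nm,(u0,u1,v0,v1) in dict(tray=(155,245,190,280),tt=(347,437,175,265)).items():
    sub=C[v0:v1,u0:u1].reshape(-1,3); 
    print(nm,np.histogram(sub[:,2],bins=np.arange(-0.01,0.13,0.005)))
# grip blue
hsv=cv2.cvtColor(p,cv2.COLOR_BGR2HSV); m=(cv2.inRange(hsv,(100,120,60),(130,255,255))>0); mm=np.zeros_like(m); mm[190:280,155:245]=1; m&=mm
print("blue",m.sum(),C[m].mean(0),np.percentile(C[m][:,2],[5,50,95]))
mt=m&(Z>0.068); P=C[mt]; print("top of bar",mt.sum(),P.mean(0), cv2.minAreaRect((P[:,:2]*1000).astype(np.float32)))
# tray rim/floor
mk=mm&(Z>0.008)&(Z<0.030); P=C[mk]; print("tray circle",cv2.minEnclosingCircle((P[:,:2]*1000).astype(np.float32)), P.mean(0))
mm2=np.zeros_like(m); mm2[175:265,347:437]=1
mk=mm2&(Z>0.069)&(Z<0.080); P=C[mk]; print("plate",mk.sum(),cv2.minEnclosingCircle((P[:,:2]*1000).astype(np.float32)),P.mean(0),np.median(P[:,2]))
mk=mm2&(Z>0.045)&(Z<0.080); P=C[mk]; print("box",cv2.minAreaRect((P[:,:2]*1000).astype(np.float32)))
mk=mm2&(Z>0.09)&(Z<0.13); print("spindle",C[mk])
bp=cv2.inRange(hsv,(12,120,80),(32,255,255)); ys,xs=np.nonzero(bp&(mm2*255).astype(np.uint8)); print("pin px",list(zip(xs,ys)))
E
```

```text
tray (array([   0, 1386, 3397,   45,  562, 1884,  287,  120,   69,    5,    6,
          7,    6,   16,   14,   12,   52,  202,    3,    0,    0,    0,
          0,    0,    0,    0,    0,    0]), array([-0.01 , -0.005,  0.   ,  0.005,  0.01 ,  0.015,  0.02 ,  0.025,
        0.03 ,  0.035,  0.04 ,  0.045,  0.05 ,  0.055,  0.06 ,  0.065,
        0.07 ,  0.075,  0.08 ,  0.085,  0.09 ,  0.095,  0.1  ,  0.105,
        0.11 ,  0.115,  0.12 ,  0.125,  0.13 ]))
tt (array([   0,  998, 2615,    8,    4,   14,   10,   18,   14,   26,   35,
         45,   53,  254, 1483,  120, 1200, 1115,   12,    4,    1,    5,
          3,   15,   14,    1,    0,    0]), array([-0.01 , -0.005,  0.   ,  0.005,  0.01 ,  0.015,  0.02 ,  0.025,
        0.03 ,  0.035,  0.04 ,  0.045,  0.05 ,  0.055,  0.06 ,  0.065,
        0.07 ,  0.075,  0.08 ,  0.085,  0.09 ,  0.095,  0.1  ,  0.105,
        0.11 ,  0.115,  0.12 ,  0.125,  0.13 ]))
blue 248 [0.48027003 0.24500145 0.07890024] [0.06684632 0.0765315  0.07910291]
top of bar 233 [0.47997518 0.24566182 0.07990317] ((507.1002197265625, 127.0348892211914), (44.2187156677
[... 1545 characters left out ...]
9592643  0.10608852]
 [ 0.51096644 -0.19711236  0.11046063]
 [ 0.5109875  -0.19912949  0.11105308]
 [ 0.51100489 -0.20126491  0.11111532]
 [ 0.51100444 -0.20400293  0.10857288]
 [ 0.50866963 -0.1956152   0.09755717]
 [ 0.50873658 -0.19665491  0.10274621]
 [ 0.50878073 -0.19819381  0.1055769 ]
 [ 0.5088023  -0.20024909  0.10605696]
 [ 0.50884151 -0.20187834  0.10838913]]
pin px [(np.int64(406), np.int64(212)), (np.int64(407), np.int64(212)), (np.int64(408), np.int64(212)), (np.int64(405), np.int64(213)), (np.int64(406), np.int64(213)), (np.int64(407), np.int64(213)), (np.int64(408), np.int64(213)), (np.int64(406), np.int64(214)), (np.int64(407), np.int64(214)), (np.int64(408), np.int64(214))]
```

View pics/z1.png

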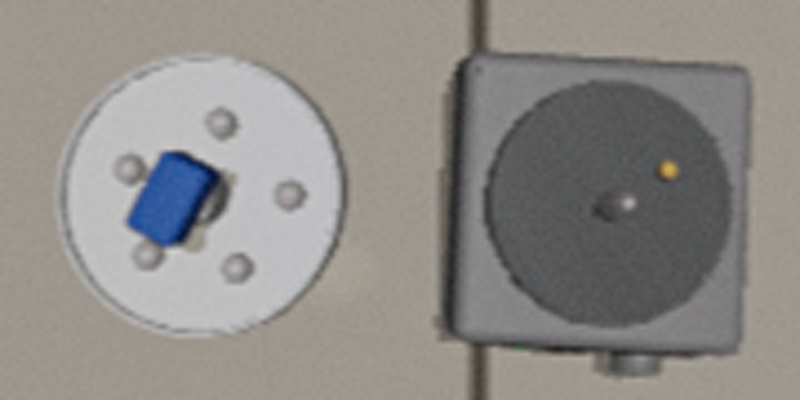

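View pics/z2.png

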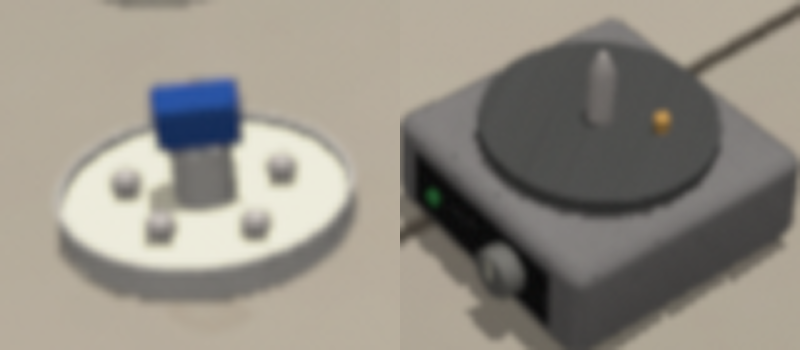

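```bash
cat > fit.py <<'E'
from h import *
from scipy.optimize import minimize
def mask_blue(p,box):
    hsv=cv2.cvtColor(p,cv2.COLOR_BGR2HSV); m=cv2.inRange(hsv,(100,110,40),(130,255,255)); o=np.zeros_like(m); u0,u1,v0,v1=box; o[v0:v1,u0:u1]=m[v0:v1,u0:u1]
    n,l,st,_=cv2.connectedComponentsWithStats(o); k=1+np.argmax(st[1:,4]); return (l==k).astype(np.uint8)
def barcost(q,n,m,zc,off):
    x,y,a=q[0],q[1],q[2]; c,s=np.cos(a),np.sin(a)
    P=[[x+c*i*.022-s*j*.014,y+s*i*.022+c*j*.014,zc+k*.0135] for i in(-1,1) for j in(-1,1) for k in(-1,1)]
    u=w2pix(n,P); h=cv2.convexHull((u-off).astype(np.float32)).reshape(-1,2)
    S=8; big=np.zeros((m.shape[0]*S,m.shape[1]*S),np.uint8); cv2.fillPoly(big,[np.round((h+.5)*S).astype(int)],255)
    r=cv2.resize(big,(m.shape[1],m.shape[0]),interpolation=cv2.INTER_AREA)/255.
    return np.abs(r-m).sum()/m.sum()
def fitbar(n,p,box,zc,x0):
    u0,u1,v0,v1=box; m=mask_blue(p,box)[v0:v1,u0:u1].astype(float); best=None
    for a in np.radians(np.arange(0,180,15)):
        r=minimize(barcost,[x0[0],x0[1],a],args=(n,m,zc,np.array([u0,v0])),method="Nelder-Mead",options=dict(initial_simplex=[[x0[0],x0[1],a],[x0[0]+.008,x0[1],a],[x0[0],x0[1]+.008,a],[x0[0],x0[1],a+.2]],xatol=1e-5,fatol=1e-5))
        if best is None or r.fun<best.fun: best=r
    return best
E
python3 - <<'E'
from fit import *
T=np.load("top0.npz"); S=np.load("scene0.npz")
for n,p,box in (("top",T["p"],(165,235,200,270)),("scene",S["p"],(195,245,155,200))):
    r=fitbar(n,p,box,.062,[.479,.248]); print(n,r.x,np.degrees(r.x[2]),r.fun)
def bright(n,p,box,z,circ):
    u0,u1,v0,v1=box; s=p[v0:v1,u0:u1].astype(float); w=np.clip(s[...,2]-s[...,0]-25,0,None); v,u=np.mgrid[v0:v1,u0:u1]
    c=[(u*w).sum()/w.sum(),(v*w).sum()/w.sum()]; print(n,"pin px",c); return pix2w(n,c,z)
print(bright("top",T["p"],(400,416,206,220),.0815,0))
print(bright("scene",S["p"],(360,374,250,262),.0785,0))
# plate dark ellipse edges
for n,p,box in (("top",T["p"],(347,437,175,265)),("scene",S["p"],(300,403,225,315))):
    g=cv2.cvtColor(p,cv2.COLOR_BGR2GRAY); u0,u1,v0,v1=box
    def cost(q,z=.074,ret=False):
        a=np.linspace(0,2*np.pi,180,endpoint=False); f=lambda r:w2pix(n,np.c_[q[0]+r*np.cos(a),q[1]+r*np.sin(a),0*a+z]).astype(np.float32)
        sm=lambda uv:cv2.remap(g.astype(np.float32),uv[:,0].reshape(1,-1),uv[:,1].reshape(1,-1),cv2.INTER_LINEAR)[0]
        return -np.median(sm(f(.0655))-sm(f(.0585))) -np.mean(np.clip(sm(f(.0645))-sm(f(.0595)),-20,40))
    best=min(((cost([x,y]),x,y) for x in np.arange(.500,.530,.0005) for y in np.arange(-.215,-.185,.0005))); print(n,"plate",best)
E
```

```text
top [0.48050238 0.24867982 2.57865516] 147.74605730424844 0.3084558823529412
scene [0.48353867 0.24960625 0.8074385 ] 46.262818542233596 0.442636629119733
top pin px [np.float64(406.8452380952381), np.float64(212.73544973544975)]
[[ 0.53153057 -0.22788748  0.0815    ]]
scene pin px [np.float64(366.9960668633235), np.float64(255.44837758112095)]
[[ 0.53435676 -0.22875538  0.0785    ]]Traceback (most recent call last):
  File "<stdin>", line 17, in <module>
  File "<stdin>", line 17, in <genexpr>
  File "<stdin>", line 16, in cost
  File "<stdin>", line 14, in <lambda>
  File "h.py", line 15, in w2pix
    K,R,t=cal(n); return cv2.projectPoints(np.atleast_2d(np.array(P,float)),R,t,K,None)[0].reshape(-1,2)
          ~~~^^^
  File "h.py", line 4, in cal
    c=calibration(n); R=cv2.Rodrigues(np.array(c["rvec"],float))[0]; t=np.array(c["tvec"],float).ravel()
ValueError: time passes only in moves, steps and waits
```

```bash
sed -i 's/^def cal/from functools import lru_cache\n@lru_cache(None)\ndef cal/' h.py
python3 - <<'E'
from fit import *
T=np.load("top0.npz"); S=np.load("scene0.npz"); ims=[]
for n,p,box in (("top",T["p"],(175,220,210,255)),("scene",S["p"],(195,245,155,200))):
    r=fitbar(n,p,box,.062,[.479,.248]); print(n,r.x,np.degrees(r.x[2]),r.fun,mask_blue(p,box).sum())
    u0,u1,v0,v1=box; m=mask_blue(p,box)
    x,y,a=r.x; c,s=np.cos(a),np.sin(a)
    P=[[x+c*i*.022-s*j*.014,y+s*i*.022+c*j*.014,.062+k*.0135] for i in(-1,1) for j in(-1,1) for k in(-1,1)]
    u=w2pix(n,P); 
    q=p.copy(); q[...,1][m>0]=255
    im=cv2.resize(q[v0:v1,u0:u1],(400,400),interpolation=cv2.INTER_NEAREST)
    for a_ in u: cv2.circle(im,tuple(int(t) for t in (a_-[u0,v0]+.5)*[400/(u1-u0),400/(v1-v0)]),4,(0,0,255),-1)
    ims.append(im)
cv2.imwrite("pics/z3.png",np.hstack(ims))
for n,p,rr in (("top",T["p"],0),("scene",S["p"],0)):
    g=cv2.cvtColor(p,cv2.COLOR_BGR2GRAY).astype(np.float32)
    a=np.linspace(0,2*np.pi,180,endpoint=False)
    def cost(q,z=.074):
        f=lambda r:w2pix(n,np.c_[q[0]+r*np.cos(a),q[1]+r*np.sin(a),0*a+z]).astype(np.float32)
        sm=lambda uv:cv2.remap(g,uv[:,0].reshape(1,-1),uv[:,1].reshape(1,-1),cv2.INTER_LINEAR)[0]
        return -np.mean(np.clip(sm(f(.0645))-sm(f(.0595)),-20,40))
    best=min(((cost([x,y]),x,y) for x in np.arange(.500,.530,.001) for y in np.arange(-.215,-.185,.001))); print(n,"plate",best)
E
```

```text
top [0.48050238 0.24867982 2.57865516] 147.74605730424844 0.3084558823529412 256
scene [0.48353867 0.24960625 0.8074385 ] 46.262818542233596 0.442636629119733 188
top plate (np.float32(-38.765316), np.float64(0.514), np.float64(-0.19999999999999998))
scene plate (np.float32(-29.338764), np.float64(0.51), np.float64(-0.208))
```

View pics/z3.png

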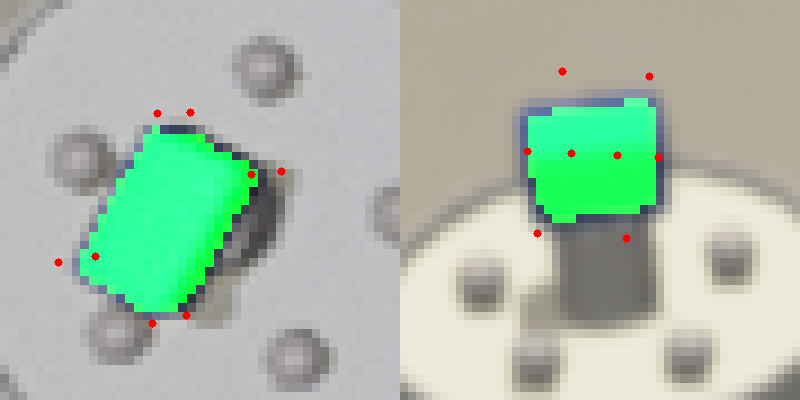

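```bash
cat > fit.py <<'E'
from h import *
from scipy.optimize import minimize
def soft(p,box):
    u0,u1,v0,v1=box; s=p[v0:v1,u0:u1].astype(float)
    return np.clip((s[...,0]-s[...,2]-5)/70,0,1)   # blue minus red
def barcost(q,n,m,zc,off):
    x,y,a=q; c,s=np.cos(a),np.sin(a)
    P=[[x+c*i*.022-s*j*.014,y+s*i*.022+c*j*.014,zc+k*.0135] for i in(-1,1) for j in(-1,1) for k in(-1,1)]
    u=w2pix(n,P); h=cv2.convexHull((u-off).astype(np.float32)).reshape(-1,2)
    S=8; big=np.zeros((m.shape[0]*S,m.shape[1]*S),np.uint8); cv2.fillPoly(big,[np.round((h+.5)*S).astype(np.int32)],255)
    r=cv2.resize(big,(m.shape[1],m.shape[0]),interpolation=cv2.INTER_AREA)/255.
    return np.abs(cv2.GaussianBlur(r,(0,0),.7)-m).sum()/m.sum()
def fitbar(n,p,box,zc,x0,angs=np.arange(0,180,15)):
    u0,u1,v0,v1=box; m=soft(p,box); best=None
    for a in np.radians(angs):
        r=minimize(barcost,[x0[0],x0[1],a],args=(n,m,zc,np.array([u0,v0])),method="Nelder-Mead",options=dict(initial_simplex=[[x0[0],x0[1],a],[x0[0]+.008,x0[1],a],[x0[0],x0[1]+.008,a],[x0[0],x0[1],a+.2]],xatol=1e-5,fatol=1e-5))
        if best is None or r.fun<best.fun: best=r
    return best
E
python3 - <<'E'
from fit import *
T=np.load("top0.npz"); S=np.load("scene0.npz"); ims=[]
for n,p,box in (("top",T["p"],(175,220,210,255)),("scene",S["p"],(195,245,155,200))):
    r=fitbar(n,p,box,.062,[.479,.248]); print(n,r.x,np.degrees(r.x[2]),r.fun)
    u0,u1,v0,v1=box; m=soft(p,box); x,y,a=r.x; c,s=np.cos(a),np.sin(a)
    P=[[x+c*i*.022-s*j*.014,y+s*i*.022+c*j*.014,.062+k*.0135] for i in(-1,1) for j in(-1,1) for k in(-1,1)]
    u=w2pix(n,P)
    im=cv2.resize(p[v0:v1,u0:u1],(400,400),interpolation=cv2.INTER_CUBIC)
    for a_ in u: cv2.circle(im,tuple(int(t) for t in (a_-[u0,v0]+.5)*[400/(u1-u0),400/(v1-v0)]),4,(0,0,255),-1)
    ims.append(im)
cv2.imwrite("pics/z4.png",np.hstack(ims))
# spindle tip / tray circle in both cams
for n,p,ctr,z,r in (("top",T["p"],(.479,.248),.021,.075),("scene",S["p"],(.479,.248),.021,.075),("top",T["p"],(.514,-.2),.074,.062),("scene",S["p"],(.514,-.2),.074,.062)):
    g=cv2.GaussianBlur(cv2.cvtColor(p,cv2.COLOR_BGR2GRAY),(0,0),.8).astype(np.float32); a=np.linspace(0,2*np.pi,240,endpoint=False)
    def cost(q):
        f=lambda r:w2pix(n,np.c_[q[0]+r*np.cos(a),q[1]+r*np.sin(a),0*a+z]).astype(np.float32)
        sm=lambda uv:cv2.remap(g,uv[:,0].reshape(1,-1),uv[:,1].reshape(1,-1),cv2.INTER_LINEAR)[0]
        return -np.mean(np.clip(np.abs(sm(f(r+.0025))-sm(f(r-.0025))),0,40))
    b=min(((cost([x,y]),x,y) for x in ctr[0]+np.arange(-.012,.0121,.001) for y in ctr[1]+np.arange(-.012,.0121,.001))); print(n,r,b)
print("spindle tip scene px, expected for foot .514,-.2:",w2pix("scene",[[.514,-.2,.114],[.514,-.2,.074],[.533,-.228,.083]]),w2pix("top",[[.514,-.2,.114],[.514,-.2,.074]]))
E
```

```text
top [0.48019631 0.25091153 2.55537158] 146.41200687035172 0.3048909768686633
scene [ 0.48475929  0.25282085 -0.4791161 ] -27.451330192141 0.39441094971730406
top 0.075 (np.float32(-21.112675), np.float64(0.48), np.float64(0.252))
scene 0.075 (np.float32(-22.216528), np.float64(0.481), np.float64(0.245))
top 0.062 (np.float32(-33.816944), np.float64(0.514), np.float64(-0.199))
scene 0.062 (np.float32(-28.95894), np.float64(0.51), np.float64(-0.20800000000000002))
spindle tip scene px, expected for foot .514,-.2: [[350.07129104 238.06266589]
 [349.12474477 254.02412654]
 [366.37359486 253.76767592]] [[397.71097339 220.60118403]
 [393.65583926 220.51244033]]
```

View pics/z4.png

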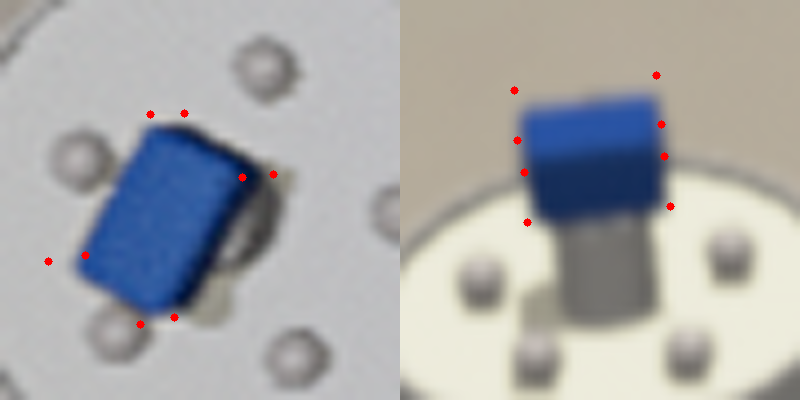

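Run:
```python
from fit import *
T=np.load("top0.npz"); p=T["p"]; C=cloud("top",T["d"])
b=p.astype(int); blue=(b[...,0]-b[...,2])[210:255,175:220]
print(np.percentile(blue,[50,80,90,95,99]))
big=cv2.resize(np.clip(blue,0,255).astype(np.float32),None,fx=8,fy=8,interpolation=cv2.INTER_CUBIC)
for th in (50,70,85,95):
    m=(big>th).astype(np.uint8); cs=max(cv2.findContours(m,0,2)[0],key=cv2.contourArea)
    uv=(cs.reshape(-1,2)+.5)/8-.5+[175,210]
    W=pix2w("top",uv,.0755)[:,:2]*1000
    print(th,cv2.minAreaRect(W.astype(np.float32)))
z=C[...,2][210:255,175:220]; print("bar top z",np.median(z[blue>95]), "floor z",np.median(C[...,2][240:262,205:228]),"bench",np.median(C[...,2][275:290,190:230]),"plate",np.median(C[...,2][225:240,380:400]),"bench",np.median(C[...,2][270:285,380:420]))
S=np.load("scene0.npz");C=cloud("scene",S["d"]);bs=S["p"].astype(int);m=(bs[...,0]-bs[...,2])[155:200,195:245]>95
P=C[155:200,195:245][m];print("scene bar pts",len(P),np.percentile(P[:,2],[5,50,80,95]),P.mean(0))
```

```text
[  2.   3.  91. 110. 115.]
50 ((480.0745849609375, 246.78611755371094), (29.001089096069336, 43.90320587158203), 62.082000732421875)
70 ((480.1036071777344, 247.1749267578125), (26.92022705078125, 42.70298385620117), 63.3772087097168)
85 ((480.05078125, 247.322021484375), (25.64092445373535, 41.82451248168945), 63.82344055175781)
95 ((480.18084716796875, 247.64389038085938), (24.630237579345703, 41.10261535644531), 62.99330520629883)
bar top z 0.07683266335022802 floor z 0.0159866567218694 bench 0.0007974975216102974 plate 0.07502587137208543 bench 0.0009144135782791973
scene bar pts 68 [0.07137865 0.07399043 0.07506345 0.07553499] [0.47925038 0.24352172 0.0739085 ]
```

Two measurements agree:
- **Grip bar:** centre about (0.480, 0.248), long axis at 152.8°, size 28×43 mm, top at 76 mm.
- **Spindle:** (0.514, -0.200). The top view puts the plate there, and the spindle tip matches.
- **Pin:** about -57.5° from the axis, radius 33 mm.

Next I'll plan the IK.

```bash
cat >> h.py <<'E'
from scipy.spatial.transform import Rotation as Ro
def quat(yaw_deg):  # tool y (jaw axis) at yaw_deg, z down
    a=np.radians(yaw_deg); y=np.array([np.cos(a),np.sin(a),0]); z=np.array([0,0,-1.]); x=np.cross(y,z)
    q=Ro.from_matrix(np.c_[x,y,z]).as_quat(); return q[[3,0,1,2]]
def yaw_of(q):
    q=np.array(q); y=Ro.from_quat(q[[1,2,3,0]]).as_matrix()[:,1]; return np.degrees(np.arctan2(y[1],y[0]))
def tilt_of(q):
    q=np.array(q); z=Ro.from_quat(q[[1,2,3,0]]).as_matrix()[:,2]; return np.degrees(np.arccos(-z[2]))
E
python3 - <<'E'
from cell import env,kin
from h import *
print(env.nose_length, yaw_of(env.get_state()["orientation"]))
for y in (62.8,242.8):
    for P in ([.48,.248,.123],[.48,.248,.27],[.514,-.2,.27],[.514,-.2,.197]):
      for dy in (0,6,-30,42):
        q=kin.inverse_kinematics(P,quat(y+dy)); print(y,P,dy,None if q is None else np.round(q,2))
E
```

```text
0.0726 71.44574205389897
62.8 [0.48, 0.248, 0.123] 0 [-0.73  0.51  0.17  2.03 -0.15  0.62  0.64]
62.8 [0.48, 0.248, 0.123] 6 [-0.71  0.51  0.15  2.02 -0.13  0.62  0.73]
62.8 [0.48, 0.248, 0.123] -30 [-0.8   0.52  0.27  2.03 -0.23  0.62  0.19]
62.8 [0.48, 0.248, 0.123] 42 [-0.62  0.5   0.04  2.02 -0.03  0.62  1.26]
62.8 [0.48, 0.248, 0.27] 0 [-0.79  0.3   0.24  1.93 -0.09  0.93  0.59]
62.8 [0.48, 0.248, 0.27] 6 [-0.78  0.3   0.22  1.93 -0.08  0.93  0.69]
62.8 [0.48, 0.248, 0.27] -30 [-0.88  0.3   0.35  1.93 -0.13  0.93  0.1 ]
62.8 [0.48, 0.248, 0.27] 42 [-0.68  0.29  0.1   1.92 -0.04  0.93  1.27]
62.8 [0.514, -0.2, 0.27] 0 [-0.41  0.42  0.87  1.93 -0.39  0.97  1.74]
62.8 [0.514, -0.2, 0.27] 6 [-0.39  0.41  0.84  1.93 -0.37  0.96  1.82]
62.8 [0.514, -0.2, 0.27] -30 [-0.46  0.45  0.95  1.93 -0.44  0.98  1.27]
62.8 [0.514, -0.2, 0.27] 42 [-0.44  0.43  0.92  1.93 -0.41  0.98  2.5 ]
62.8 [0.514, -0.2, 0.197] 0 [-0.28  0.49  0.7   1.98 -0.43  0.82  1.76]
62.8 [0.514, -0.2, 0.197] 6 [-0.26  0.48  0.68  1.98 -0.41  0.81  1.85]
62.8 [0.514, -0.2, 0.197] -30 [-0.46  0.61  0.98  1.99 -0.65  0.89
[... 552 characters left out ...]
1.49  0.63  1.28  1.96 -0.69  1.09 -2.47]
242.8 [0.48, 0.248, 0.27] 42 [-1.12  0.34  0.66  1.95 -0.26  0.94 -1.65]
242.8 [0.514, -0.2, 0.27] 0 [-0.53  0.51  1.07  1.94 -0.53  1.01 -1.27]
242.8 [0.514, -0.2, 0.27] 6 [-0.53  0.51  1.07  1.94 -0.53  1.01 -1.16]
242.8 [0.514, -0.2, 0.27] -30 [-0.62  0.65  1.28  1.94 -0.71  1.11 -1.61]
242.8 [0.514, -0.2, 0.27] 42 [-0.48  0.46  0.98  1.93 -0.46  0.99 -0.6 ]
242.8 [0.514, -0.2, 0.197] 0 [-0.5   0.66  1.06  2.   -0.73  0.93 -1.1 ]
242.8 [0.514, -0.2, 0.197] 6 [-0.5   0.66  1.06  2.   -0.73  0.93 -0.99]
242.8 [0.514, -0.2, 0.197] -30 [-0.58  0.82  1.27  2.   -0.92  1.07 -1.44]
242.8 [0.514, -0.2, 0.197] 42 [-0.47  0.62  1.    1.99 -0.67  0.9  -0.42]
```

Run:
```python
from cell import env,kin,camera
from h import *
st=lambda: env.get_state()
env.reach([.48,.248,.22],quat(62.8)); s=st(); print(s["time"],s["tcp_pos"],yaw_of(s["orientation"]),tilt_of(s["orientation"]))
h=env.movel([.48,.248,.124],velocity=.1,stop_force=6); s=st(); print(h,s["time"],s["tcp_pos"],s["force"],s["opening"])
p,d=camera("scene"); cv2.imwrite("pics/s1.png",cv2.resize(p[120:240,150:310],(800,600),interpolation=cv2.INTER_CUBIC))
```

```text
1.85 [0.47973155 0.2496349  0.2201911 ] 62.934983739468784 0.05543281908416073
False 2.9583 [0.48037619 0.24820241 0.12453726] [-0.88379828 -0.13247085  0.16311393] 0.08529649002030863
```

View pics/s1.png

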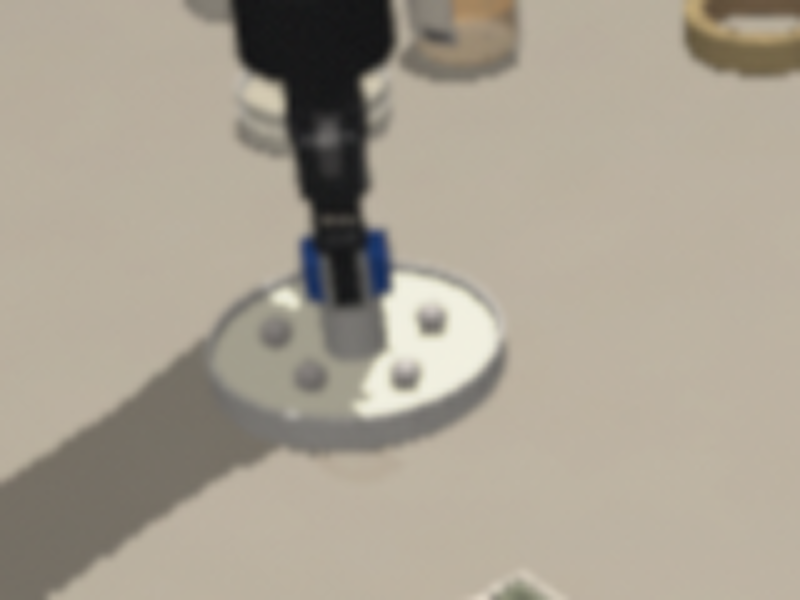

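The near finger sits centred on the bar (zoomed at about (345,265)) with its tip around the bar's lower edge. I'll close and lift slowly.

Run:
```python
from cell import env,kin,camera
from h import *
def rep(t):
    s=env.get_state(); print(t,round(s["time"],2),np.round(s["tcp_pos"],4),"F",np.round(s["force"],2),"T",np.round(s["torque"],2),"op",round(s["opening"],4),"yaw",round(yaw_of(s["orientation"]),2),"tilt",round(tilt_of(s["orientation"]),3))
env.grip(0.015,f_grip=70); rep("grip")
p=env.get_state()["tcp_pos"]
env.movel([.48,.248,.154],velocity=.03); rep("lift3cm")
pc,d=camera("scene"); pt,_=camera("top"); cv2.imwrite("pics/s2.png",np.hstack([cv2.resize(pc[120:240,150:270],(400,400),interpolation=cv2.INTER_CUBIC),cv2.resize(pt[180:290,145:255],(400,400),interpolation=cv2.INTER_CUBIC)]))
```

```text
grip 3.58 [0.4802 0.2483 0.1244] F [-0.48 -0.34  4.51] T [-0.03  0.16  0.01] op 0.0266 yaw 62.81 tilt 0.047
lift3cm 4.72 [0.4798 0.2479 0.1538] F [-1.11  0.25 -6.45] T [0.04 0.03 0.  ] op 0.027 yaw 62.8 tilt 0.025
```

View pics/s2.png

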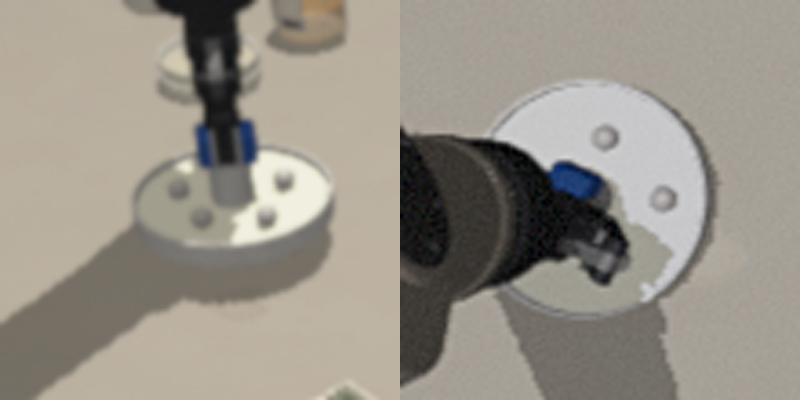

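Lifted level, with balls visible and undisturbed at zoomed (178,190), (202,218), (266,217) and (284,180); the fifth is hidden behind the boss. Now the gentle transit.

```bash
cat > rob.py <<'E'
from cell import env,kin,camera
from h import *
def rep(t):
    s=env.get_state(); print(t,round(s["time"],2),np.round(s["tcp_pos"],4),"F",np.round(s["force"],2),"T",np.round(s["torque"],2),"op",round(s["opening"],4),"yaw",round(yaw_of(s["orientation"]),2),"tilt",round(tilt_of(s["orientation"]),3),flush=True); return s
E
python3 - <<'E'
from rob import *
env.movel([.48,.248,.275],velocity=.06); rep("up")
env.movel([.514,-.2,.275],velocity=.1,rot=quat(68.5)); rep("over")
pc,d=camera("scene"); pt,dt=camera("top"); np.savez("over.npz",pc=pc,pt=pt,d=d,dt=dt)
cv2.imwrite("pics/s3.png",np.hstack([cv2.resize(pc[150:320,270:440],(400,400),interpolation=cv2.INTER_CUBIC),cv2.resize(pt[155:285,330:460],(400,400),interpolation=cv2.INTER_CUBIC)]))
E
```

```text
up 6.99 [0.4799 0.2479 0.2747] F [ 0.74  0.98 -6.38] T [0.01 0.02 0.03] op 0.0267 yaw 62.8 tilt 0.034
over 11.63 [ 0.514  -0.1999  0.275 ] F [-0.01  0.8  -6.06] T [ 0.03  0.04 -0.04] op 0.0272 yaw 68.51 tilt 0.005
```

View pics/s3.png

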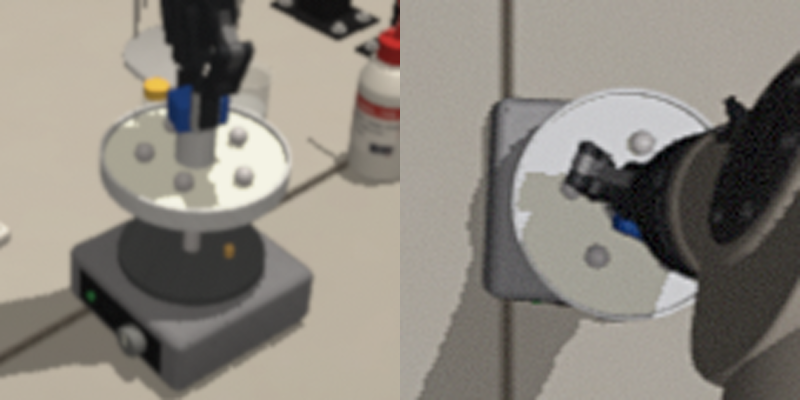

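The tray is held level over the plate, balls inside, and the pin is visible at zoomed (228,250). I'll fit the rim in the top view to check the centring.

Run:
```python
from h import *
from scipy.optimize import least_squares
D=np.load("over.npz"); z=.1716
for n,key,rngs in (("top","pt",[(75,285)]),("scene","pc",[(0,360)])):
    g=cv2.GaussianBlur(cv2.cvtColor(D[key],cv2.COLOR_BGR2GRAY),(0,0),.8).astype(np.float32)
    res=[]
    for c0 in ((.514,-.2),):
        c=np.array(c0)
        a=np.radians(np.arange(0,360,2.)); rr=np.arange(.067,.085,.0005)
        best=[]
        for x in np.arange(-.008,.0081,.001):
            for y in np.arange(-.008,.0081,.001):
                f=lambda r:w2pix(n,np.c_[c[0]+x+r*np.cos(a),c[1]+y+r*np.sin(a),0*a+z]).astype(np.float32)
                sm=lambda uv:cv2.remap(g,uv[:,0].reshape(1,-1),uv[:,1].reshape(1,-1),cv2.INTER_LINEAR)[0]
                best.append((np.mean(np.clip(sm(f(.0735))-sm(f(.0775)),0,60)),c[0]+x,c[1]+y))
        best.sort(reverse=True); print(n,best[:4])
C=cloud("top",D["dt"]); m=(np.abs(C[...,2]-.17)<.02)&(np.hypot(C[...,0]-.514,C[...,1]+.2)<.1)
P=C[m]; col=D["pt"][m].astype(int); k=col.min(1)>110; P=P[k]
# leftmost/up/down extents
print("max y",np.percentile(P[:,1],99.7),"min x",P[:,0].min(),"max x",P[:,0].max(),"z",np.median(P[:,2]))
```

```text
top [(np.float32(21.944586), np.float64(0.514), np.float64(-0.2)), (np.float32(21.875679), np.float64(0.515), np.float64(-0.2)), (np.float32(21.418957), np.float64(0.514), np.float64(-0.201)), (np.float32(21.264595), np.float64(0.515), np.float64(-0.201))]
scene [(np.float32(17.211658), np.float64(0.515), np.float64(-0.201)), (np.float32(17.086128), np.float64(0.514), np.float64(-0.201)), (np.float32(17.052202), np.float64(0.516), np.float64(-0.202)), (np.float32(17.017328), np.float64(0.515), np.float64(-0.202))]
max y -0.12401092400879646 min x 0.4404742269830707 max x 0.5871903499892273 z 0.16706799325496047
```

Run:
```python
from rob import *
env.movel([.514,-.2,.243],velocity=.06); rep("a")
h=env.movel([.514,-.2,.212],velocity=.025,stop_force=4); rep(f"b {h}")
if not h:
    h=env.movel([.514,-.2,.1975],velocity=.015,stop_force=4); rep(f"c {h}")
pc,d=camera("scene"); cv2.imwrite("pics/s4.png",cv2.resize(pc[170:320,270:440],(680,600),interpolation=cv2.INTER_CUBIC))
```

```text
a 12.42 [ 0.5141 -0.2001  0.2429] F [ 0.04  0.23 -5.9 ] T [-0.03 -0.03 -0.03] op 0.0267 yaw 68.49 tilt 0.01
b False 13.81 [ 0.5141 -0.2     0.2121] F [-0.24 -0.36 -5.7 ] T [ 0.01 -0.01 -0.02] op 0.0268 yaw 68.5 tilt 0.015
c True 14.31 [ 0.514  -0.1999  0.2071] F [-1.09  0.86  4.82] T [-0.03  0.09 -0.05] op 0.0268 yaw 68.51 tilt 0.022
```

View pics/s4.png

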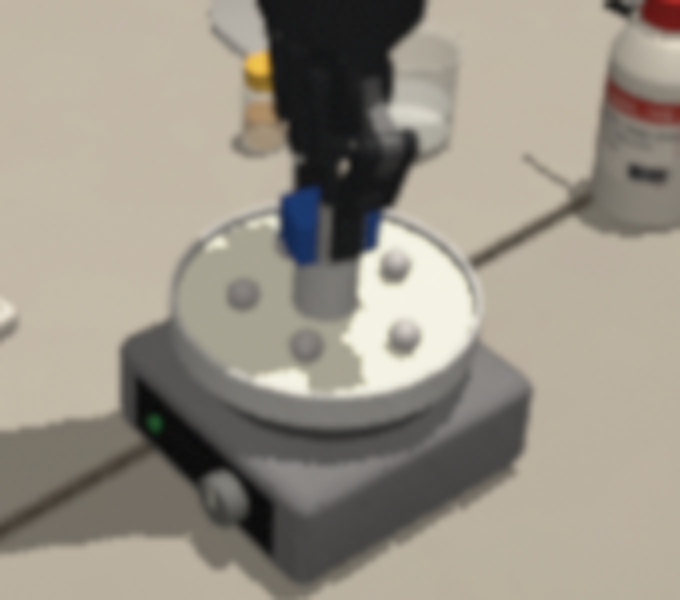

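It's riding on the pin at +9 mm (TCP 0.2071), level, with the four visible balls inside. So this isn't a slot, and the grip bar's half-turn ambiguity puts the next candidate at -36°. I'll ease the contact to a few newtons and turn in small steps, watching for the support force to vanish.

```bash
cat > search.py <<'E'
from rob import *
def fz(n=4):
    v=[]
    for _ in range(n): v.append(env.get_state()["force"][2]); env.dwell(.03)
    return np.mean(v)
X,Y=.514,-.2
E
python3 - <<'E'
from search import *
z=.2076
for _ in range(6):
    env.movel([X,Y,z],velocity=.01); f=fz(); s=rep(f"z{z:.4f} fz {f:.2f}")
    if f>-1: z+=.0003
    elif f<-4: z-=.0002
    else: break
t0=env.get_state()["time"]
for yaw in (70.5,67):
    env.movel([X,Y,z],velocity=.01,rot=quat(yaw)); f=fz(3); rep(f"yaw {yaw} fz {f:.2f}")
print(z)
E
```

```text
z0.2076 fz -3.83 14.88 [ 0.514  -0.2001  0.2075] F [ 0.54 -0.72 -3.49] T [-0.26 -0.26  0.04] op 0.0267 yaw 68.51 tilt 0.204
yaw 70.5 fz -4.45 15.23 [ 0.5137 -0.2002  0.2074] F [ 0.4  -1.32 -4.51] T [-0.42  0.04 -0.01] op 0.027 yaw 70.44 tilt 0.041
yaw 67 fz -5.47 15.58 [ 0.5139 -0.1999  0.2074] F [ 0.98  0.12 -5.33] T [-0.27 -0.02 -0.03] op 0.0266 yaw 67.08 tilt 0.026
0.2076
```

Run:
```python
from search import *
z=.2076; found=None
for yaw in np.arange(66,24,-2.5):
    env.movel([X,Y,z],velocity=.02,rot=quat(yaw))
    h=env.movel([X,Y,z-.003],velocity=.012,stop_force=4)
    s=env.get_state(); print(round(yaw,1),h,round(s["time"],2),round(s["tcp_pos"][2],4),np.round(s["force"],1),np.round(s["torque"],2),flush=True)
    if s["time"]>40: break
    if not h: found=yaw; break
print(found)
```

```text
66.0 True 16.04 0.2071 [-2.   1.4  5.7] [-0.03  0.19 -0.02]
63.5 True 16.52 0.2071 [-1.7  0.7  6.2] [-0.09  0.23 -0.05]
61.0 True 16.99 0.2071 [-1.   1.9  6.2] [-0.    0.27 -0.05]
58.5 True 17.45 0.2071 [-1.2  1.5  5.8] [-0.05  0.2  -0.01]
56.0 True 17.91 0.2071 [-1.5  0.8  6.3] [-0.    0.22 -0.01]
53.5 True 18.37 0.2071 [-1.6  0.7  6. ] [-0.04  0.26  0.01]
51.0 True 18.82 0.207 [-1.7  0.3  6.5] [-0.01  0.22 -0.01]
48.5 True 19.28 0.2071 [-1.7  1.6  6.7] [-0.06  0.22 -0.02]
46.0 True 19.74 0.207 [-1.5  0.6  6.1] [-0.05  0.22  0.01]
43.5 True 20.2 0.207 [-2.   1.3  5.5] [-0.02  0.26  0.03]
41.0 True 20.66 0.2068 [-1.9  1.3  5. ] [-0.02  0.2   0.02]
38.5 True 21.12 0.2065 [-0.4  0.4  3.6] [-0.12 -0.06  0.  ]
36.0 False 21.77 0.2042 [ 0.7 -0.3 -7.2] [-0.26 -0.15  0.01]
36.0
```

The slot was found at yaw 36° — the tray dropped below the riding height with no reaction. I'll centre it slightly, then lower it.

Run:
```python
from search import *
env.movel([X,Y,.2046],velocity=.01,rot=quat(35.0)); rep("ctr")
h=env.movel([X,Y,.1965],velocity=.01,stop_force=4); rep(f"down {h}")
env.dwell(.2); rep("settle")
pc,d=camera("scene"); cv2.imwrite("pics/s5.png",cv2.resize(pc[170:320,270:440],(680,600),interpolation=cv2.INTER_CUBIC))
```

```text
ctr 22.02 [ 0.5139 -0.1999  0.2045] F [-0.04 -0.54 -6.32] T [-0.15 -0.07 -0.02] op 0.0266 yaw 34.99 tilt 0.02
down True 22.64 [ 0.5139 -0.1999  0.1984] F [-0.66  0.71  6.4 ] T [ 0.1  -0.01  0.01] op 0.0268 yaw 35.0 tilt 0.032
settle 22.84 [ 0.5139 -0.1999  0.1984] F [-0.65 -0.58  6.28] T [0.07 0.04 0.02] op 0.0265 yaw 35.0 tilt 0.022
```

View pics/s5.png

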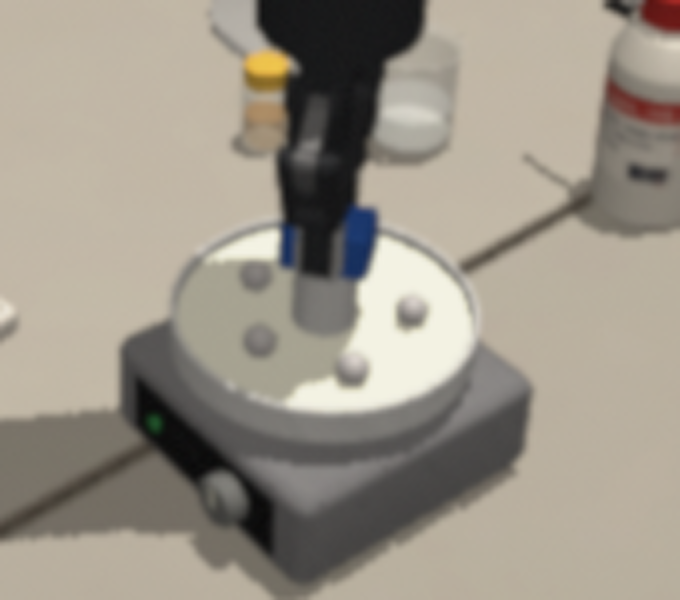

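TCP is at 0.1984, exactly 9 mm below the riding height, so the tray is fully home. I'll release and retreat.

Run:
```python
from search import *
env.movel([X,Y,.1985],velocity=.01); rep("unload")
env.grip(.06); rep("open")
env.movel([X,Y,.30],velocity=.08); rep("up")
env.reach([.50,.12,.36],quat(60)); rep("away")
pc,d=camera("scene"); pt,dt=camera("top"); np.savez("fin.npz",pc=pc,pt=pt,d=d,dt=dt)
cv2.imwrite("pics/s6.png",np.hstack([cv2.resize(pc[170:320,270:440],(400,400),interpolation=cv2.INTER_CUBIC),cv2.resize(pt[155:285,330:460],(400,400),interpolation=cv2.INTER_CUBIC)]))
cv2.imwrite("pics/s7.png",pc)
C=cloud("top",dt); r=np.hypot(C[...,0]-.514,C[...,1]+.2); k=(r>.04)&(r<.068)&(np.abs(C[...,2]-.09)<.02); P=C[k&(pt.min(2)>150)]
A=np.c_[P[:,:2]-[.514,-.2],np.ones(len(P))]; w=np.ones(len(P),bool)
for _ in range(4):
    c=np.linalg.lstsq(A[w],P[w,2],rcond=None)[0]; w=np.abs(P[:,2]-A@c)<.003
print("floor plane",c[2],"tilt deg",np.degrees(np.hypot(c[0],c[1])),w.sum(), "expected .089 (+.001 bias)")
```

```text
unload 23.25 [ 0.5141 -0.2     0.1985] F [ 0.76  1.16 -0.79] T [ 0.1  -0.28  0.03] op 0.0264 yaw 35.01 tilt 0.203
open 23.67 [ 0.514  -0.2     0.1985] F [-0.1   0.18 -0.6 ] T [-0.02 -0.02  0.03] op 0.0601 yaw 35.01 tilt 0.216
up 25.08 [ 0.5138 -0.1999  0.2994] F [-0.72 -0.38 -0.6 ] T [0.02 0.04 0.01] op 0.0599 yaw 35.02 tilt 0.278
away 26.32 [0.5002 0.1184 0.3598] F [-0.43  0.01  0.05] T [-0.02 -0.    0.03] op 0.0598 yaw 59.85 tilt 0.04
floor plane 0.09022707093291248 tilt deg 0.009117904962868208 1747 expected .089 (+.001 bias)
```

View pics/s6.png

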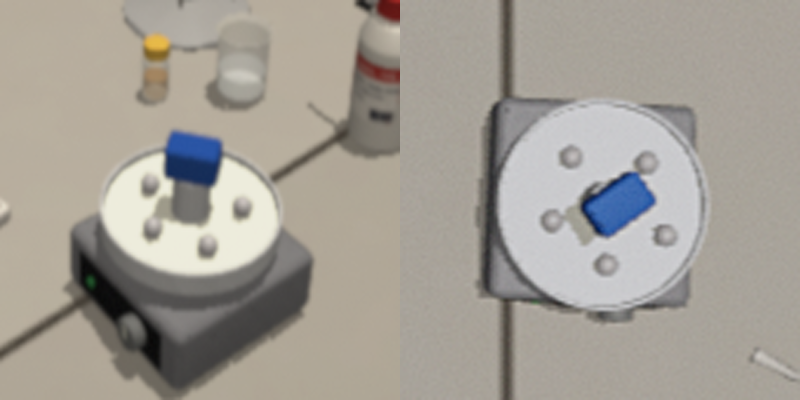

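View pics/s7.png

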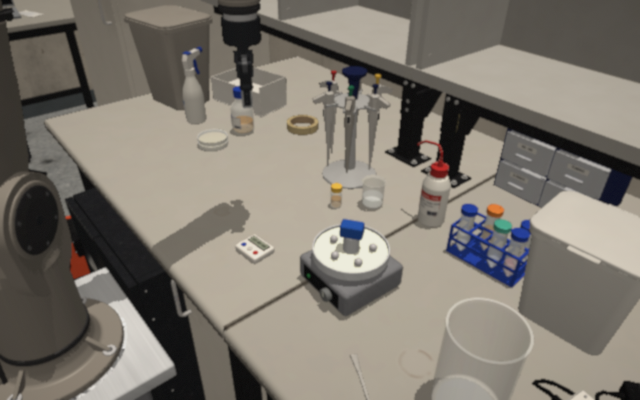

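All five balls are in the tray (zoomed top view: (571,157), (646,162), (552,221), (665,235), (606,264)). The tray is flat with its floor at the home height, and the timer (255,248), vial (336,195) and beaker (373,193) haven't moved.

Run:
```python
from cell import env,job
job.job_done(); print(env.get_state()["time"])
```

```text
the job is handed in; nothing more can be done
the job is handed in; nothing more can be done
```

The tray is home on the turntable with all five balls in it, and I handed the job in at about 26 s of the 67 s allowed.

**What I did:** I gripped the bar across its flat sides, lifted the tray level and carried it over the timer. It then went down over the spindle until it touched the pin, riding 9 mm high. The first slot guess was wrong, because the bar looks the same after a half turn. From there I turned it in 2.5° steps under light contact until it dropped, at about 36° gripper yaw. I centred it, lowered it to a soft stop, let go and moved the arm clear.

**Last checks:**
- **Seating:** the gripper stopped at 0.1984 m, exactly the home height and about 9 mm below riding height. The depth image puts the tray floor at 90.2 mm; 89 mm is expected, plus about 1 mm of camera bias. The tilt is about 0.01°.
- **Balls and bystanders:** the top view shows five balls inside the rim. By eye, the timer, beaker and vial stand where they were.
- **Forces:** vertical force readings on the tool stayed below about 8 N.

**What disagreed:**
- **Scene camera:** it placed the drive plate several millimetres away from where the top camera did, so I used the top camera.
- **Bar outline fit:** an automatic fit of the bar's shape failed, so I measured its top face instead.
- **Tray weight:** it read about 6 N, against the roughly 5 N expected.

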